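# Sanitise the toothbrush with a hovering lamp wand

## Robot

A 6-joint arm with a two-finger parallel gripper is mounted at the origin on the work surface. World frame = base frame: x ahead of the robot, y to its left, z up, the work surface at z = 0. Lengths are in m, angles in degrees, forces in N, time in s.
With the tool pointing down it reaches from about 0.375 to 0.9 m from the base axis. Payload 3.1 kg.
Tool frame: the origin (TCP) lies at the centre of the arm's flange, where the gripper is bolted on; the fingertips stand 182 mm ahead of it and the grasp point (between the pads) lies 164 mm ahead of it; x points along the fingers, z is the direction in which the jaws open and shut, and the axes are right-handed (so a half turn about x gives the same grasp; the last joint's range is limited). The gripper opens to 87 mm and grips with 3 to 60 N. Pads are 19 mm wide; open, the fingers measure 117 mm over their backs; the gripper's body (75 mm by 190 mm) begins 51 mm behind the grasp point.
Start: joints at [61.45, 30.224, 82.088, -0, 67.689, -10.227], TCP at [0.196, 0.593, 0.405] pointing down, gripper open.
Joint ranges: [-176.69, 176.69], [-43.24, 126.21], [12.49, 139.97], [-82, 262], [0, 151.66], [-163.58, 163.58]. Speed limits (degrees/s): [159.86, 159.86, 180, 180, 180, 180].

## Interface

Orientations are given as a 3x3 rotation matrix whose columns are the frame's x, y, z axes.
In Python, from rig import bot gives the robot as it stands.
- The arm moves only by the shell command python3 -m crank 'ROWS' [OPENING]. ROWS is JSON, a list of rows, each an object with "offset": the shift along the tool's x, y, z in m, a list of three; "spin": the turn about the tool's x in rad. A call has 1 to 12 rows; each row shifts and turns the commanded pose from where the row before left it, along the tool's axes as they then stand; what a row does not reach is not made up. A row lasts 1/10 s, in which the tool goes at most 50 mm and 8.59 degrees, less where a joint would pass 70% of its speed; a pose out of reach is approached as far as the arm can. A call is refused whole if a number of a shift passes 0.05 or a number of a turn 0.15, either way. A call with a gripper value outside its range is refused whole. OPENING is the finger opening in m, from 0 to 0.087, set as the call begins (- or left out, the last holds). The fingers move at their own pace and stop on an object; the grip force is fixed at half the most. Time passes only in rows, so rows that do not move let the fingers close. It gives the time, the measured TCP pose, the force and the opening at its end, in the units of the state.
- bot.read_state(): the state, without advancing time (a new reading comes with each control period).
- bot.capture(name): name is "scene" or "top"; returns a dict with "pixels" (420x560x3 uint8, blue, green, red), "depth" (420x560 float32, m along the optical axis (not along the pixel's ray), 0 where there is no reading), "K" (3x3 intrinsics, pixels), "world_to_cam" (4x4, takes a point from world to camera coordinates). Camera axes: x right, y up, looking along -z (the intrinsics and any distortion apply to the point x, -y, -z); pixel columns grow to the right and rows downward; lengths in m; the calibration is good to about 2 mm. A picture is of the moment at which its call begins.
- bot.hand_in(): hands the job in, once; it reports no verdict.
Trained networks look in a picture, given as the dict that the camera call returned (one of the last four; its "shot" number tells which), for a name from the list of things; names that differ only in an ending like _2 or _b are one class to them, and where a whole thing is asked for, a point or a joint stands for the part that bears it (a point fixed in the world has none). Each returns a list of dicts, best first, with "p" (0 to 1); they miss things now and then, are a little off and sometimes report something else, mostly with a low value. They report only what shows in the picture. A call takes as long as a camera call. They do not tell look-alikes from the thing itself.
- bot.regions_of(label, picture): "region" (420x560 bool, what is visible of it) and "extent" ([centre column, centre row, width, height] in pixels, round what is visible of it).
The state is a dict: "time_s": time; "joint_positions": joint angles; "qvel": joint speeds; "tau": joint torques, N m; "position": TCP position; "tcp_rot": TCP orientation; "force": force on the tool from outside, world axes, zero at the start; "moment": the same for the moment, N m; "opening": opening from 0.0 (shut) to 1.0 (fully open).
Only numpy, scipy, OpenCV 4.12 (cv2) and the standard library are available. Lean on these libraries where they do the work, as an engineer would, in place of code of your own. Each camera call takes 0.05 s, during which the arm holds its last target.

## Task

Slide the toothbrush tray's clear cover fully open, then pick up the sanitiser wand, carry it over the splash panel and hold it level, lamp down, about 2 cm above the toothbrush's bristles: lamp centred over them, wand in line with the brush and its handle pointing out past the end of the tray. The wand must not touch anything there, and the program finishes while still holding it still in the air. Do not bump the panel or disturb the brush or the other things on the ledge.

Things in the scene. Friction and masses are not known exactly. Their poses are not given: they have to be found in the camera images.
- tray: Fixed white open tray, 120 mm (x) by 220 mm (y), walls 36 mm high, 5 mm thick, inner floor 12 mm above the ledge; side tracks reach 43 mm. A low rib makes two lanes, middles at x = -28 and +28 mm: a toothbrush lies in one, a comb in the other. Origin at the centre of its underside; +y points to the end where the bristles lie, the half that the cover shuts over.
- cover (a joint): Clear flat sliding cover of the tray, 112 x 105 x 4 mm, top face 41 mm above the ledge. 0 m = shut over the bristle half (+y); grows as it slides towards the tray's -y end; 0.100 = fully open at its stop, over the brush handle. Friction about 1.5 N; stays where it is left. May start up to 30 mm open.
- cover_knob (a point): Centre of the cover's grip: an upright bar on the middle of the cover, 40 mm long (across the tray, its x), 14 mm thick (along its y), 30 mm high (15 mm above and below this point). Axes as the tray's.
- brush_bristles (a point): Centre of the TOP of the bristles, 32 mm above the ledge, of a bamboo toothbrush lying bristles up in one lane: 169 mm long, 20 mm high, bristle block 11 x 28 mm. Its y axis runs from handle to head, parallel to the tray's y. Loose, 20 g. The flat wooden comb in the other lane (170 x 27 x 5 mm) is not the target.
- wand_grip (a point): White sanitiser lamp wand lying lamp-down on the ledge, 0.12 to 0.21 kg. This point: centre of the handle at the balance, 14 mm above the flat underside. y points from head to handle end, z up. Handle 30 wide, 28 mm high, y -40 to +75 mm; wider head 42 wide, 22 mm high, y -112 to -38 mm from here.
- wand_lamp (a point): Centre of the lamp window, in the flat underside of the wand's head, 75 mm along -y and 14 mm below wand_grip. Same axes as wand_grip.
- panel: Fixed frosted splash panel standing on the ledge between the wand and the tray: 360 mm long (its x), 10 mm thick (24 mm at the foot clips), 90 mm high. Origin at the centre of its foot.
- soap_dish: Bystander, leave alone: frosted glass soap dish 110 x 80 x 22 mm with a bar of white soap in it. Origin at the centre of its underside.
- cap: Bystander, leave alone: empty lime-green toothpaste tube cap, 28 mm across, 20 mm high. Origin at the centre of its underside.
- nail_brush: Bystander, leave alone: wooden nail brush 75 x 28 x 28 mm, bristles down. Origin at the centre of its underside.
- compact: Bystander, leave alone: closed round compact makeup mirror, 72 mm across, 16 mm high, with a small clasp. Origin at the centre of its underside.
- holder: Bystander, leave alone: bamboo toothbrush holder, a block 45 x 110 x 75 mm high with three empty round slots. Origin at the centre of its underside.
- tumbler: Bystander, leave alone: white tumbler, 66 mm across, 85 mm high. Origin at the centre of its underside.
- shampoo: Bystander, leave alone: white bottle, 60 mm across, 170 mm high. Origin at the centre of its underside.
- cream: Bystander, leave alone: amber glass jar, 56 mm across, 50 mm high. Origin at the centre of its underside.
Things that resemble listed ones, but are neither listed nor needed, are in the scene too. There is more than one size of the part that bears brush_bristles; the job needs the middle-sized. What is shaped like the part that bears wand_grip but orange is not meant.

How it is judged:
By the outcome, as a careful person would: the job done as asked, in the order asked, and still so for the second after the job is handed in, while the arm keeps its last pose, push and grip.
It also fails if it takes over 64 s, if anything falls off the work surface, if the arm or the gripper's body presses on something with over 40 N, if the wrist force passes 120 N, or if a joint passes its speed limit or range.

## Working session

There is one attempt and no reset: what is moved stays moved. The work goes in short steps, Python scripts to look and compute and a shell command to move; the robot and the scene stay as the last step left them, time stands still between calls to the robot, and variables do not carry over. Pictures are saved under pics/ and viewed, and the job is handed in when it is done.

```bash
ls; mkdir -p pics; python3 - <<'E'
from rig import bot
import cv2,pickle
print(bot.read_state())
for n in("scene","top"):
    c=bot.capture(n); cv2.imwrite(f"pics/{n}0.png",c["pixels"]); pickle.dump(c,open(f"{n}0.pkl","wb")); print(n,c["K"],c["world_to_cam"],c["shot"])
E
```

```text
pics
{'time_s': 0.0, 'joint_positions': array([ 6.14514308e+01,  3.02791874e+01,  8.21573614e+01,  2.44888994e-05,
        6.76881945e+01, -1.02288454e+01]), 'qvel': array([ 0.06736853,  0.01010719,  0.05987253,  0.01432542, -0.10285165,
        0.06658534]), 'tau': array([-5.86665665e-04, -4.40046072e+01, -1.76592368e+01,  6.32880698e-02,
        5.80169039e-02, -1.37685188e-04]), 'position': array([0.19626897, 0.5930174 , 0.40376341]), 'tcp_rot': array([[-1.04082894e-03, -9.49317079e-01,  3.14318311e-01],
       [-1.91227191e-03,  3.14319796e-01,  9.49315232e-01],
       [-9.99997630e-01,  3.87012688e-04, -2.14250552e-03]]), 'force': array([ 0.70563801, -0.04034655,  0.15287774]), 'moment': array([-0.00676121, -0.01823557, -0.05202283]), 'opening': 0.9976266620996584}
scene [[502.26325286   0.         279.60667455]
 [  0.         502.26325286 210.41553711]
 [  0.           0.           1.        ]] [[-0.71851912  0.69548359 -0.00573092  0.34406209]
 [-0.56462659 -0.57847697  0.58869449  0.25625356]
 [ 0.40611215  0.42622407  0.8083353  -1.75701702]
 [ 0.          0.          0.          1.        ]] 1
top [[394.08808103   0.         280.07536752]
 [  0.         394.08808103 204.04800869]
 [  0.           0.           1.        ]] [[-0.02636325 -0.99958372 -0.01172023  0.04156483]
 [ 0.99872872 -0.02684098  0.04266736 -0.50328408]
 [-0.04296418 -0.01058048  0.99902059 -1.0175855 ]
 [ 0.          0.          0.          1.        ]] 2
```

View pics/scene0.png

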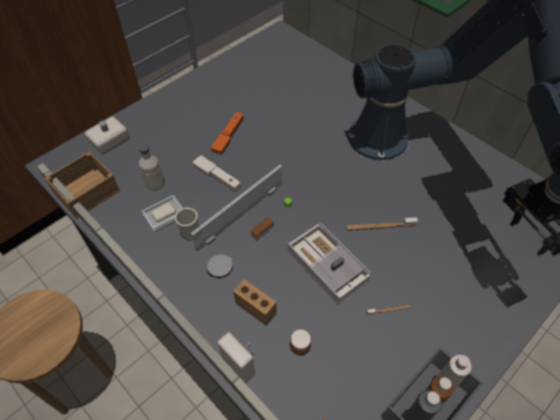

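View pics/top0.png

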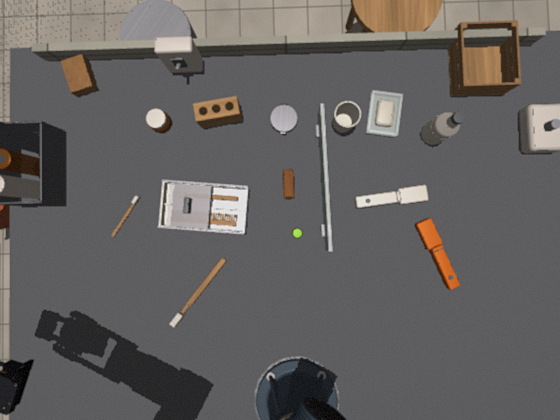

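```bash
python3 - <<'E'
import cv2,numpy as np
a=cv2.imread("pics/top0.png");b=cv2.imread("pics/scene0.png")
r=lambda i,x,y,w,h,W,H:cv2.resize(i[y:y+h,x:x+w],(W,H),interpolation=cv2.INTER_CUBIC)
cv2.imwrite("pics/crop0.png",np.vstack([np.hstack([r(a,150,170,110,75,400,273),r(a,340,170,110,75,400,273)]),np.hstack([r(b,280,215,100,80,400,320),r(b,180,140,100,80,400,320)])]))
E
```

```text
(no output)
```

View pics/crop0.png

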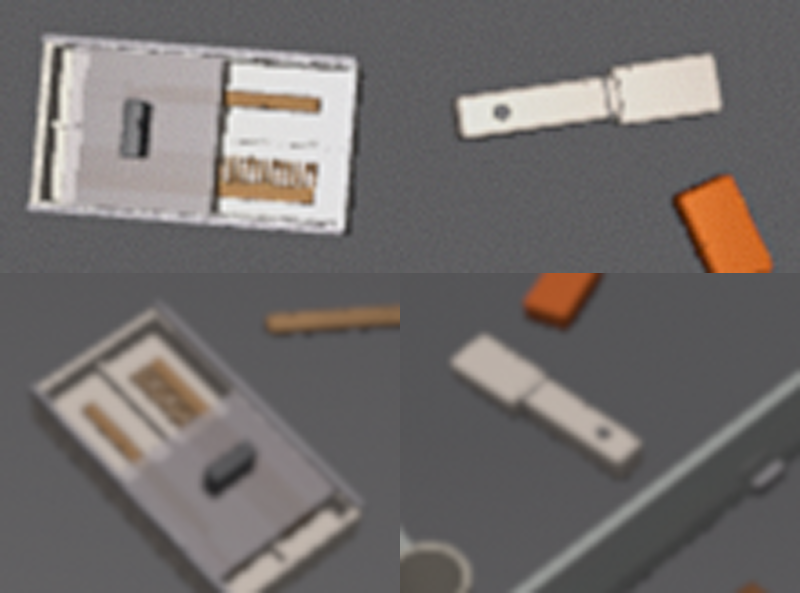

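```bash
cat >h.py <<'E'
import numpy as np,cv2,pickle
from rig import bot
def pts(c,m):
    v,u=np.nonzero(m&(c["depth"]>0)); d=c["depth"][v,u]; K=c["K"]
    p=np.stack([(u-K[0,2])/K[0,0]*d,-(v-K[1,2])/K[1,1]*d,-d,np.ones_like(d)])
    return (np.linalg.inv(c["world_to_cam"])@p)[:3].T
def proj(c,P):
    q=c["world_to_cam"]@np.append(P,1); K=c["K"]
    return K[0,0]*q[0]/-q[2]+K[0,2], K[1,1]*-q[1]/-q[2]+K[1,2]
E
python3 - <<'E'
from h import *
np.set_printoptions(precision=4,suppress=True)
for cam in("top","scene"):
    c=bot.capture(cam); pickle.dump(c,open(cam+"1.pkl","wb")); R={}
    for n in("tray","cover","cover_knob","brush_bristles","wand_grip","panel","cap","nail_brush","holder","cream","tumbler","compact"):
        r=bot.regions_of(n,c); R[n]=r
        for x in r[:3]:
            if x["p"]<.3: continue
            P=pts(c,x["region"]); 
            if len(P)<5: continue
            rect=cv2.minAreaRect(P[:,:2].astype(np.float32))
            print(cam,n,round(x["p"],2),np.round(x["extent"]),len(P),"med",np.median(P,0),"zmax",np.percentile(P[:,2],95),"rect",np.round(rect[0],4),np.round(rect[1],4),round(rect[2],1))
    pickle.dump(R,open(cam+"R.pkl","wb"))
E
```

```text
top tray 0.6 [206. 208.  91.  52.] 3912 med [0.5029 0.2292 0.0387] zmax 0.04503650369923022 rect [0.5028 0.23  ] [0.2334 0.1319] 84.3
top cover 0.86 [186. 205.  49.  52.] 1878 med [0.5035 0.2572 0.0414] zmax 0.06438789869454725 rect [0.5047 0.2638] [0.1172 0.116 ] 83.1
top cover_knob 0.93 [190. 206.  45.  46.] 1841 med [0.5054 0.2565 0.0414] zmax 0.0656878771834345 rect [0.506 0.264] [0.1158 0.1139] 84.5
top brush_bristles 0.87 [199. 292.  54.  69.] 481 med [0.287  0.2411 0.0105] zmax 0.026343094326469974 rect [0.2841 0.2454] [0.0185 0.2115] 49.9
top brush_bristles 0.5 [226. 196.  31.   9.] 124 med [0.5237 0.1729 0.0204] zmax 0.02313130524048317 rect [0.5238 0.1716] [0.0708 0.0119] 83.9
top brush_bristles 0.45 [129. 217.  22.  34.] 126 med [0.4903 0.4303 0.0069] zmax 0.01612547823859617 rect [0.4876 0.4328] [0.0102 0.1129] 56.1
top wand_grip 0.91 [393. 196.  75.  20.] 1023 med [ 0.513  -0.2715  0.0249] zmax 0.03051129408641795 rect [ 0.5146 -0.264 ] [0.0453 0.197 ] 6.6
top wand_grip 0.68 [438. 254.  46.  70.] 1128 med [ 0.3758 -0.3696  0.0243] zmax 0.030327646581143192 rect [ 0.3666 
[... 2717 characters left out ...]
e cream 0.66 [300. 344.  20.  25.] 422 med [0.7394 0.3448 0.0471] zmax 0.05223780930024141 rect [0.7361 0.341 ] [0.0501 0.0514] 5.6
scene tumbler 0.69 [186. 223.  23.  31.] 512 med [ 0.721  -0.1503  0.0589] zmax 0.08492624219486142 rect [ 0.7212 -0.1433] [0.0669 0.0601] 69.8
scene compact 0.89 [218. 265.  25.  26.] 509 med [0.7347 0.0154 0.0136] zmax 0.018758249294891446 rect [0.7303 0.0087] [0.0843 0.0731] 50.9
scene compact 0.73 [338. 268.  50.  44.] 1350 med [0.5129 0.2645 0.0398] zmax 0.062255382725899526 rect [0.5084 0.2537] [0.1172 0.1217] 83.9
scene compact 0.42 [287. 203.   7.  11.] 80 med [ 0.435  -0.0117  0.0139] zmax 0.020505462397897453 rect [ 0.4307 -0.0204] [0.0432 0.0237] 70.7
```

```bash
cat >fit.py <<'E'
from h import *
from scipy.optimize import minimize
def soft(c,boxes,pose,roi,s=4):
    x0,y0,x1,y1=roi; im=np.zeros(((y1-y0)*s,(x1-x0)*s),np.uint8)
    x,y,t=pose; R=np.array([[np.cos(t),-np.sin(t)],[np.sin(t),np.cos(t)]])
    for (ax,bx,ay,by,az,bz) in boxes:
        q=[]
        for X in(ax,bx):
            for Y in(ay,by):
                for Z in(az,bz):
                    w=R@[X,Y]+[x,y]; u,v=proj(c,[w[0],w[1],Z]); q.append([(u+.5-x0)*s-.5,(v+.5-y0)*s-.5])
        h=cv2.convexHull(np.array(q,np.float32)); cv2.fillConvexPoly(im,np.round(h*16).astype(np.int32),255,cv2.LINE_AA,4)
    return cv2.resize(im,(x1-x0,y1-y0),interpolation=cv2.INTER_AREA)/255.
def fit(views,boxes,p0,st=(.008,.008,.06)):
    f=lambda p:sum(((soft(c,boxes,p,roi)-t)**2).mean() for c,t,roi in views)
    sim=np.array([p0]+[np.add(p0,np.eye(3)[i]*st[i]) for i in range(3)])
    r=minimize(f,p0,method="Nelder-Mead",options=dict(initial_simplex=sim,xatol=1e-5,fatol=1e-9)); return r.x,r.fun
WAND=[(-.015,.015,-.04,.075,0,.028),(-.021,.021,-.112,-.038,0,.022)]
TRAY=[(-.06,.06,-.11,.11,0,.043)]
E
cat >m1.py <<'E'
from fit import *
np.set_printoptions(precision=4,suppress=True)
C={k:pickle.load(open(k+"1.pkl","rb")) for k in("top","scene")}; R={k:pickle.load(open(k+"R.pkl","rb")) for k in C}
def view(k,n,i=0,mode="int"):
    c=C[k]; m=R[k][n][i]["region"].astype(np.uint8); v,u=np.nonzero(m)
    roi=(u.min()-8,v.min()-8,u.max()+9,v.max()+9); sl=np.s_[roi[1]:roi[3],roi[0]:roi[2]]
    if mode=="int":
        g=c["pixels"].min(2).astype(float)[sl]; bg=np.median(g[m[sl]==0]); fg=np.median(g[m[sl]>0]); t=np.clip((g-bg)/(fg-bg),0,1)*cv2.dilate(m,np.ones((5,5)))[sl]
    else:
        t=np.zeros(m.shape,np.uint8); cv2.fillConvexPoly(t,cv2.convexHull(np.stack([u,v],1).astype(np.int32)),1); t=t[sl].astype(float)
    return c,t,roi
for vs in(["top"],["scene"],["top","scene"]):
    p,e=fit([view(k,"wand_grip") for k in vs],WAND,[.515,-.26,np.radians(5)]); print("wand",vs,p[:2],np.degrees(p[2]),e)
    p,e=fit([view(k,"tray",0,"hull") for k in vs],TRAY,[.503,.23,np.radians(-5)]); print("tray",vs,p[:2],np.degrees(p[2]),e)
for k in C:
    x=R[k]["cover_knob"][0]["region"]; P=pts(C[k],x); Q=P[P[:,2]>.058]; print("knob",k,len(Q),np.median(Q,0),Q.min(0),Q.max(0),cv2.minAreaRect(Q[:,:2].astype(np.float32)))
E
python3 m1.py
```

```text
wand ['top'] [ 0.5127 -0.2424] 6.681180373279981 0.027327110710407342
tray ['top'] [0.5022 0.2229] -5.727058120723119 0.025287769909781967
wand ['scene'] [ 0.5093 -0.2517] 3.865213698593081 0.057499853841318664
tray ['scene'] [0.5047 0.2251] -5.76837017748319 0.0035496846970039277
wand ['top', 'scene'] [ 0.5126 -0.2451] 6.143132992546112 0.09033458538575975
tray ['top', 'scene'] [0.5039 0.2236] -5.501572611882203 0.03400835678145654
knob top 106 [0.5044 0.2573 0.0705] [0.4857 0.2508 0.0582] [0.523  0.268  0.0759] ((0.5045822858810425, 0.25867217779159546), (0.014200021512806416, 0.03855568915605545), 82.25482177734375)
knob scene 80 [0.511  0.2617 0.0682] [0.4909 0.2515 0.0584] [0.5287 0.2674 0.074 ] ((0.5096369385719299, 0.2596556544303894), (0.015284948982298374, 0.03790085017681122), 86.08411407470703)
```

```bash
python3 -m crank '[{"offset":[0,0,0],"spin":-0.111},{"offset":[0,0,0],"spin":-0.111},{"offset":[0.008,-0.034,-0.03],"spin":0},{"offset":[0.008,-0.034,-0.03],"spin":0},{"offset":[0.008,-0.034,-0.03],"spin":0},{"offset":[0.008,-0.034,-0.03],"spin":0},{"offset":[0.008,-0.034,-0.03],"spin":0},{"offset":[0.008,-0.034,-0.03],"spin":0},{"offset":[0.008,-0.034,-0.03],"spin":0},{"offset":[0.008,-0.034,-0.03],"spin":0},{"offset":[0.008,-0.034,-0.03],"spin":0},{"offset":[0,-0.034,-0.03],"spin":0}]' 0.087; python3 - <<'E'
from h import *
np.set_printoptions(precision=4,suppress=True)
for k in("scene","top"):
    c=bot.capture(k); cv2.imwrite(f"pics/{k}2.png",c["pixels"])
    x,y=(330,215) if k=="scene" else (180,205)
    cv2.imwrite(f"pics/{k}2c.png",cv2.resize(c["pixels"][y-60:y+80,x-70:x+70],None,fx=4,fy=4,interpolation=cv2.INTER_CUBIC))
    pickle.dump(c,open(k+"2.pkl","wb"))
s=bot.read_state();print(s["position"],s["tcp_rot"],s["joint_positions"])
E
```

```text
time_s: 2.6
position: [0.5063, 0.2599, 0.3318]
tcp_rot: [[-0.002, -0.995, 0.098], [-0.0, 0.098, 0.995], [-1.0, 0.002, -0.001]]
force: [-0.2, 0.7, 0.5]
opening: 1.001
[0.5099 0.2578 0.3328] [[ 0.0044 -0.9946  0.1037]
 [-0.0005  0.1037  0.9946]
 [-1.     -0.0044 -0.    ]] [ 15.6396  31.4423  93.9316  -0.1155  54.392  -68.3385]
```

View pics/scene2.png

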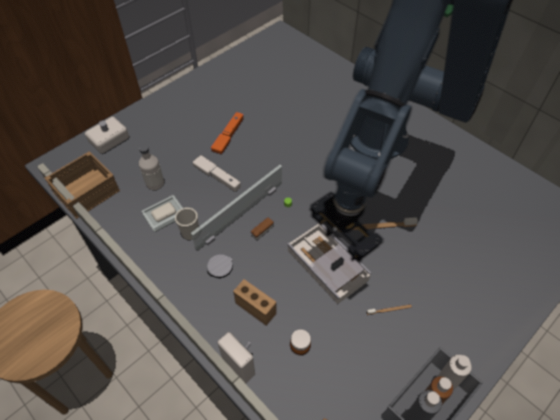

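View pics/top2.png

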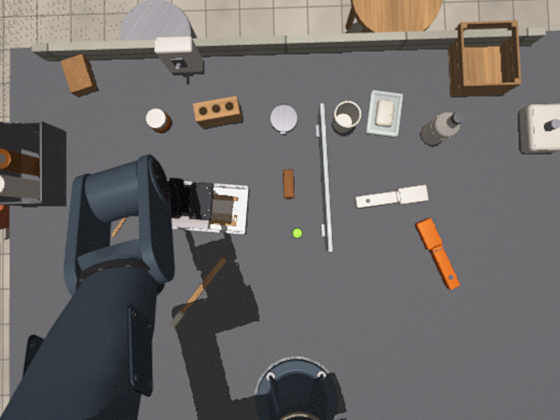

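```bash
python3 -m crank '[{"offset":[0.03,0,0],"spin":0},{"offset":[0.03,0,0],"spin":0},{"offset":[0.025,0,0],"spin":0},{"offset":[0.015,0,0],"spin":0},{"offset":[0,0,0],"spin":0}]'; python3 - <<'E'
from h import *
c=bot.capture("scene");cv2.imwrite("pics/s3.png",cv2.resize(c["pixels"][200:320,270:410],None,fx=5,fy=5,interpolation=cv2.INTER_CUBIC))
E
```

```text
time_s: 3.2
position: [0.5043, 0.2618, 0.2307]
tcp_rot: [[-0.005, -0.995, 0.097], [-0.001, 0.097, 0.995], [-1.0, 0.005, -0.002]]
force: [-0.3, -0.7, 0.8]
opening: 1.0
```

View pics/s3.png

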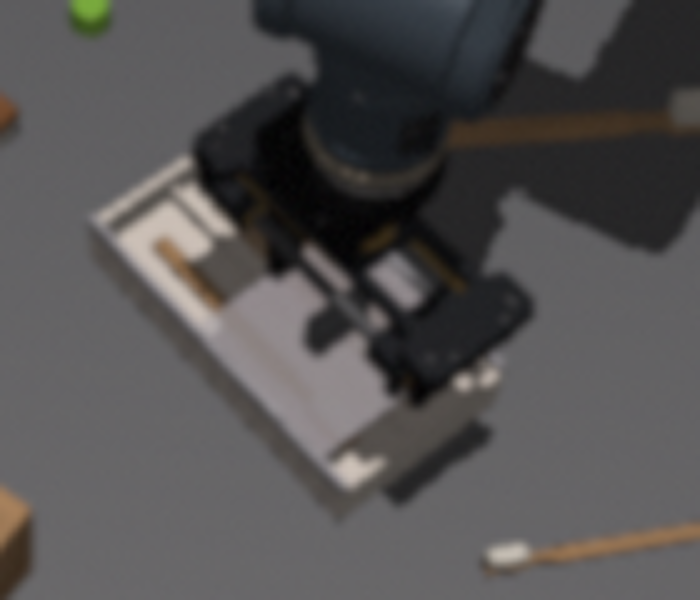

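```bash
python3 -m crank '[{"offset":[0,0,0],"spin":0},{"offset":[0,0,0],"spin":0},{"offset":[0,0,0],"spin":0},{"offset":[0,0,0],"spin":0},{"offset":[0,0,0],"spin":0},{"offset":[0,0,0],"spin":0},{"offset":[0,0,0],"spin":0}]' 0.0; python3 - <<'E'
from h import *
c=bot.capture("scene");cv2.imwrite("pics/s4.png",cv2.resize(c["pixels"][200:320,270:410],None,fx=5,fy=5,interpolation=cv2.INTER_CUBIC))
print(bot.read_state())
E
```

```text
time_s: 3.95
position: [0.5055, 0.2615, 0.2328]
tcp_rot: [[0.0, -0.995, 0.098], [0.0, 0.098, 0.995], [-1.0, -0.0, 0.0]]
force: [-0.4, -0.4, 0.5]
opening: 0.448
{'time_s': 4.0, 'joint_positions': array([ 1.61035208e+01,  4.02530097e+01,  9.75929766e+01,  1.81305888e-03,
        4.21567767e+01, -6.82857844e+01]), 'qvel': array([ 0.01292779,  0.06775632, -0.00015603,  0.03566413,  0.01944286,
        0.05687692]), 'tau': array([ 5.21149326e-03, -4.36439180e+01, -9.84017998e+00, -3.99966302e-03,
        8.51212861e-02,  1.24392764e-04]), 'position': array([0.50553819, 0.26148576, 0.23273904]), 'tcp_rot': array([[-5.22210015e-05, -9.95206873e-01,  9.77920124e-02],
       [ 7.02921264e-06,  9.77920121e-02,  9.95206874e-01],
       [-9.99999999e-01,  5.26581005e-05,  1.88872391e-06]]), 'force': array([-0.36010419,  0.34197539,  0.45358503]), 'moment': array([ 0.00664522, -0.01475942, -0.02244991]), 'opening': 0.4041154184343233}
```

View pics/s4.png

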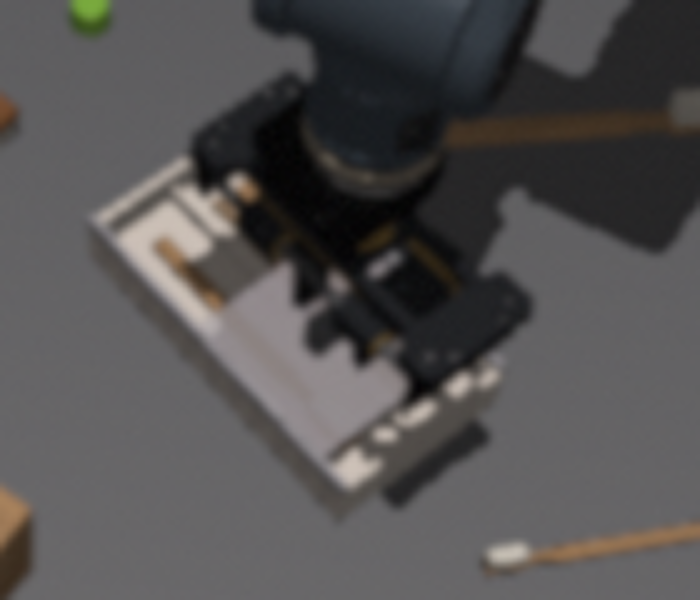

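```bash
python3 -m crank '[{"offset":[0,0,0],"spin":0},{"offset":[0,0,0],"spin":0},{"offset":[0,0,0],"spin":0},{"offset":[0,0,0],"spin":0},{"offset":[0,0,0],"spin":0},{"offset":[0,0,0],"spin":0}]' 0.0;  python3 - <<'E'
from h import *
c=bot.capture("scene");cv2.imwrite("pics/s5.png",cv2.resize(c["pixels"][200:320,270:410],None,fx=5,fy=5,interpolation=cv2.INTER_CUBIC))
P=[bot.read_state()["position"] for _ in range(1)];print(P,bot.read_state()["opening"]*.087)
E
```

```text
time_s: 4.6
position: [0.5055, 0.2614, 0.2327]
tcp_rot: [[-0.0, -0.995, 0.098], [-0.0, 0.098, 0.995], [-1.0, 0.0, -0.0]]
force: [0.2, -0.9, -0.7]
opening: 0.161
[array([0.50553809, 0.26141981, 0.23269541])] 0.01379951278342851
```

View pics/s5.png

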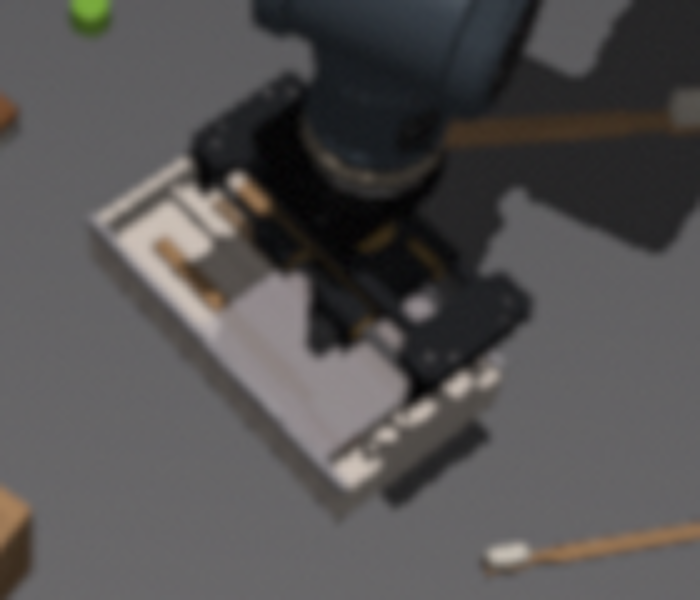

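```bash
python3 -m crank '[{"offset":[0,0,-0.01],"spin":0},{"offset":[0,0,-0.01],"spin":0},{"offset":[0,0,-0.01],"spin":0},{"offset":[0,0,-0.01],"spin":0},{"offset":[0,0,-0.01],"spin":0},{"offset":[0,0,-0.01],"spin":0},{"offset":[0,0,-0.01],"spin":0},{"offset":[0,0,0],"spin":0}]'; python3 -c "
from rig import bot;print(bot.read_state()['force'])"
```

```text
time_s: 5.45
position: [0.4984, 0.1902, 0.2327]
tcp_rot: [[-0.002, -0.995, 0.098], [-0.001, 0.098, 0.995], [-1.0, 0.001, -0.001]]
force: [-1.0, -1.2, -0.3]
opening: 0.158
[-1.02261    -1.20419471 -0.30505324]
```

```bash
python3 -m crank '[{"offset":[0,0,-0.003],"spin":0},{"offset":[0,0,-0.003],"spin":0},{"offset":[0,0,0],"spin":0}]';python3 -m crank '[{"offset":[0,0,-0.003],"spin":0},{"offset":[0,0,0],"spin":0}]'
```

```text
time_s: 5.75
position: [0.4978, 0.1857, 0.2327]
tcp_rot: [[-0.001, -0.995, 0.097], [-0.001, 0.097, 0.995], [-1.0, 0.001, -0.001]]
force: [-1.1, -0.9, -0.3]
opening: 0.161
time_s: 5.95
position: [0.4975, 0.1829, 0.2327]
tcp_rot: [[-0.001, -0.995, 0.097], [-0.0, 0.097, 0.995], [-1.0, 0.001, -0.0]]
force: [-2.0, 0.9, -0.4]
opening: 0.16
```

```bash
for i in 1; do python3 -m crank '[{"offset":[0,0,-0.003],"spin":0},{"offset":[0,0,0],"spin":0}]' | egrep 'pos|force';done; python3 -m crank '[{"offset":[0,0,-0.003],"spin":0},{"offset":[0,0,0],"spin":0}]'| egrep 'pos|force'; python3 -m crank '[{"offset":[0,0,-0.003],"spin":0},{"offset":[0,0,0],"spin":0}]'| egrep 'pos|force'
```

```text
position: [0.4972, 0.1797, 0.2327]
force: [-2.9, 1.2, -0.6]
position: [0.497, 0.1772, 0.2327]
force: [-2.2, 4.4, -0.9]
position: [0.4967, 0.1763, 0.2327]
force: [-2.5, 16.7, -2.2]
```

```bash
python3 -m crank '[{"offset":[0,0,0],"spin":0},{"offset":[0,0,0],"spin":0},{"offset":[0,0,0],"spin":0},{"offset":[0,0,0],"spin":0},{"offset":[-0.03,0,0],"spin":0},{"offset":[-0.05,0,0],"spin":0},{"offset":[-0.05,0,0],"spin":0}]' 0.087; python3 -m crank '[{"offset":[-0.02,0.04,0.0],"spin":0.14},{"offset":[0,0.04,0.0],"spin":0.14},{"offset":[0,0.04,0.0],"spin":0.14},{"offset":[0,0,0],"spin":0.14},{"offset":[0,0,0],"spin":0.14},{"offset":[0,0,0],"spin":0.14},{"offset":[0,0,0],"spin":0.14},{"offset":[0,0,0],"spin":0.14},{"offset":[0,0,0],"spin":0.14},{"offset":[0,0,0],"spin":0.1}]'; python3 - <<'E'
from h import *
for k in("scene","top"):
    c=bot.capture(k); cv2.imwrite(f"pics/{k}6.png",c["pixels"]); pickle.dump(c,open(k+"6.pkl","wb"))
E
```

```text
time_s: 7.25
position: [0.497, 0.1733, 0.3637]
tcp_rot: [[-0.002, -0.995, 0.098], [-0.001, 0.098, 0.995], [-1.0, 0.001, -0.001]]
force: [2.0, -0.0, -0.7]
opening: 0.713
time_s: 8.25
position: [0.3814, 0.2017, 0.383]
tcp_rot: [[0.001, -0.108, 0.994], [-0.0, 0.994, 0.108], [-1.0, -0.0, 0.001]]
force: [-0.2, 0.8, 0.5]
opening: 0.999
```

View pics/scene6.png

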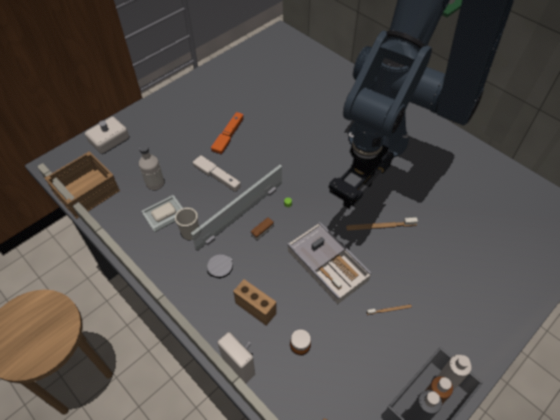

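View pics/top6.png

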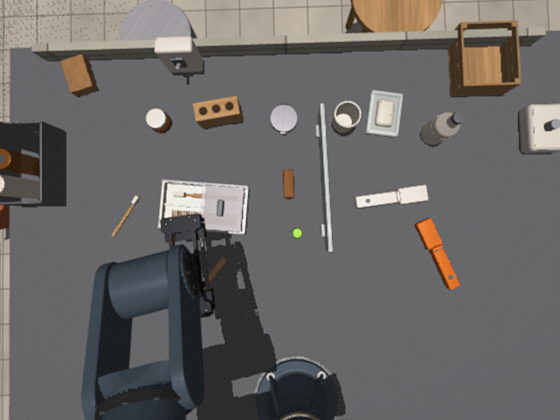

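```bash
python3 - <<'E'
from h import *
np.set_printoptions(precision=4,suppress=True)
b=cv2.imread("pics/top6.png")[172:242,150:260];cv2.imwrite("pics/t6c.png",cv2.resize(b,None,fx=7,fy=7,interpolation=cv2.INTER_CUBIC))
b=cv2.imread("pics/scene6.png")[220:300,280:380];cv2.imwrite("pics/s6c.png",cv2.resize(b,None,fx=7,fy=7,interpolation=cv2.INTER_CUBIC))
for k in("scene","top"):
    c=bot.capture(k)
    for n in("brush_bristles","cover_knob"):
        for x in bot.regions_of(n,c)[:4]:
            P=pts(c,x["region"]); print(k,n,round(x["p"],2),np.round(x["extent"]),np.median(P,0))
            if n=="brush_bristles" and abs(np.median(P[:,0])-.52)<.05 or n=="cover_knob":
                r=cv2.minAreaRect(P[:,:2].astype(np.float32));print("  rect",r); 
                Q=P[P[:,2]>(.026 if n[0]=="b" else .058)]; print("  ",len(Q),np.median(Q,0) if len(Q) else 0, Q.mean(0))
    pickle.dump(c,open(k+"7.pkl","wb"))
E
```

```text
scene brush_bristles 0.66 [380. 223.  71.  11.] [0.2802 0.2539 0.0085]
scene brush_bristles 0.5 [329. 279.  23.  24.] [0.539  0.2691 0.0201]
  rect ((0.5364007949829102, 0.26290035247802734), (0.08189782500267029, 0.01501337718218565), 82.31935119628906)
   37 [0.5402 0.2893 0.0313] [0.5406 0.2896 0.0307]
scene brush_bristles 0.47 [390. 313.  46.  11.] [0.4923 0.4327 0.004 ]
  rect ((0.4871329963207245, 0.43581336736679077), (0.015323273837566376, 0.12379192560911179), 54.956993103027344)
   0 0 [nan nan nan]
scene cover_knob 0.57 [317. 248.  48.  43.] [0.5031 0.1816 0.0401]
  rect ((0.49998003244400024, 0.17856331169605255), (0.10487034171819687, 0.11272013932466507), 83.90605163574219)
   80 [0.501  0.1798 0.0678] [0.5013 0.1785 0.067 ]
top brush_bristles 0.54 [126. 217.  26.  37.] [0.4786 0.4387 0.0065]
  rect ((0.48270148038864136, 0.4351494014263153), (0.0099195446819067, 0.12313422560691833), 54.887168884277344)
   0 0 [nan nan nan]
top brush_bristles 0.45 [217. 270.  20.  23.] [0.3414 0.1967 0.0094]
top cover_knob 0.97 [225. 210.  41.  44.] [0.4981 0.1715 0.0415]
  rect ((0.49660080671310425, 0.1757589429616928), (0.10314016789197922, 0.11250995844602585), 84.58224487304688)
   101 [0.496  0.1753 0.0703] [0.4965 0.1755 0.0699]<stdin>:12: RuntimeWarning: Mean of empty slice.
  ret = um.true_divide(
```

View pics/t6c.png

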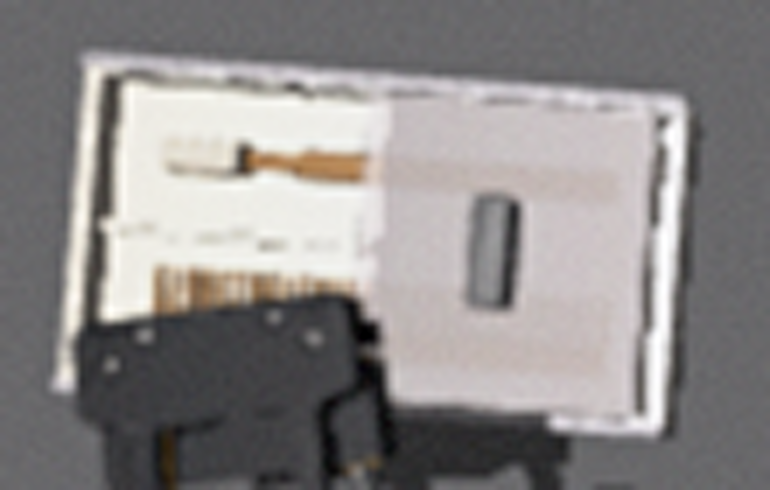

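View pics/s6c.png

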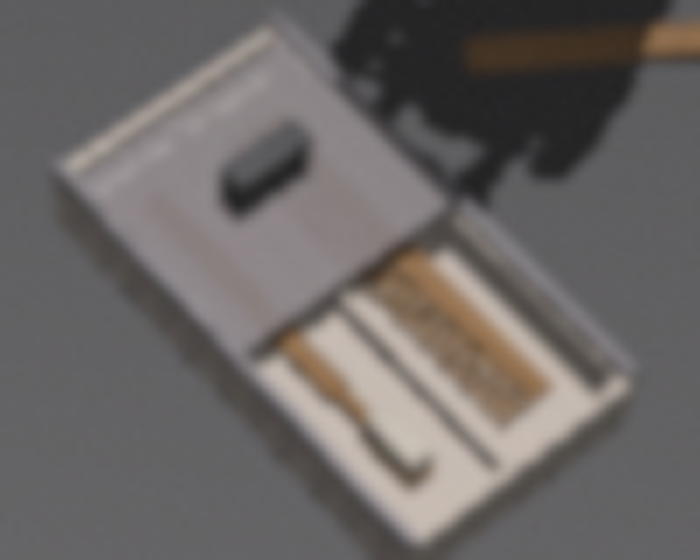

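```bash
cat >>h.py <<'E'
def at_z(c,u,v,z):
    K=c["K"];M=np.linalg.inv(c["world_to_cam"]);d=M[:3,:3]@np.array([(u-K[0,2])/K[0,0],-(v-K[1,2])/K[1,1],-1]);o=M[:3,3];return o+d*(z-o[2])/d[2]
E
python3 - <<'E'
from h import *
np.set_printoptions(precision=4,suppress=True)
c=pickle.load(open("top7.pkl","rb"))
print("bristle top",at_z(c,178.9-.4,194.3-.4,.032))
print("corners",[at_z(c,150+u/7-.4,172+v/7-.4,.043)[:2] for u,v in((84,54),(690,95),(662,432),(60,388))],"knob",at_z(c,150+494/7-.4,172+251/7-.4,.071))
s=pickle.load(open("scene7.pkl","rb"))
print("scene bristle",at_z(s,280+408/7-.4,220+462/7-.4,.030))
x=[0.5035,.2236]
# save enlarged wand crops
for k,c,(a,b,w,h) in(("top",c,(345,175,95,40)),("scene",s,(185,150,62,45))):
    cv2.imwrite(f"pics/w{k}.png",cv2.resize(c["pixels"][b:b+h,a:a+w],None,fx=8,fy=8,interpolation=cv2.INTER_CUBIC))
E
```

```text
bristle top [0.5364 0.2879 0.032 ]
corners [array([0.5739, 0.3275]), array([0.5529, 0.1074]), array([0.4314, 0.1203]), array([0.4529, 0.3379])] knob [0.4972 0.1751 0.071 ]
scene bristle [0.5451 0.2995 0.03  ]
```

View pics/wtop.png

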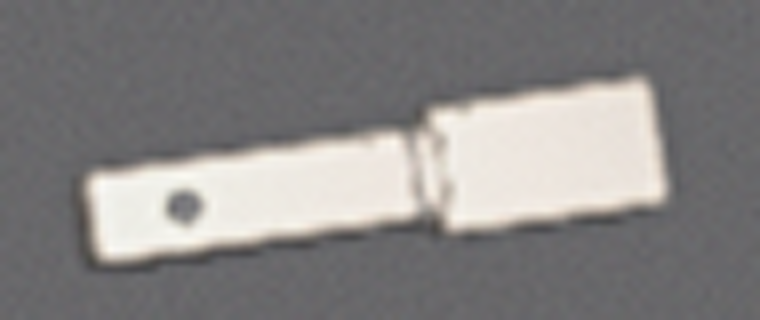

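View pics/wscene.png

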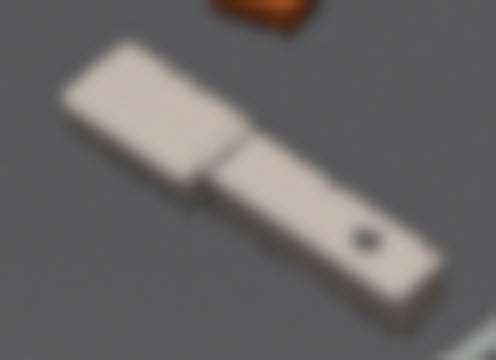

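```bash
python3 - <<'E'
from h import *
np.set_printoptions(precision=4,suppress=True)
c=pickle.load(open("top7.pkl","rb"));s=pickle.load(open("scene7.pkl","rb"))
for n,c,o,e,h in(("top",c,(345,175),(93,221),(657,141)),("scene",s,(185,150),(420,281),(94,70))):
    E=at_z(c,o[0]+e[0]/8-.44,o[1]+e[1]/8-.44,.028);H=at_z(c,o[0]+h[0]/8-.44,o[1]+h[1]/8-.44,.022)
    d=E-H;d[2]=0;L=np.linalg.norm(d);d/=L
    print(n,E,H,L,"grip",(E-.075*d)[:2],(H+.112*d)[:2],"ang of y from +y (ccw)",np.degrees(np.arctan2(-d[0],d[1])))
b=bot.read_state();print(b["position"],b["tcp_rot"][:,2])
E
```

```text
top [ 0.503 -0.167  0.028] [ 0.5242 -0.35    0.022 ] 0.18421288231298388 grip [ 0.5116 -0.2416] [ 0.5113 -0.2388] ang of y from +y (ccw) 6.588312018837233
scene [ 0.5072 -0.1652  0.028 ] [ 0.527  -0.3492  0.022 ] 0.18511858357233052 grip [ 0.5152 -0.2398] [ 0.515  -0.2379] ang of y from +y (ccw) 6.138140557967111
[0.3811 0.202  0.3828] [0.9935 0.1135 0.0002]
```

```bash
python3 -m crank '[{"offset":[0,-0.038,0.0068],"spin":0},{"offset":[0,-0.038,0.0068],"spin":0},{"offset":[0,-0.038,0.0068],"spin":0},{"offset":[0,-0.038,0.0068],"spin":0},{"offset":[0,-0.038,0.0068],"spin":0},{"offset":[0,-0.038,0.0068],"spin":0},{"offset":[0,-0.038,0.0068],"spin":0},{"offset":[0,-0.038,0.0068],"spin":0},{"offset":[0,-0.038,0.0068],"spin":0},{"offset":[0,-0.038,0.0068],"spin":0},{"offset":[0,-0.038,0.0068],"spin":0},{"offset":[0,-0.038,0.0068],"spin":0}]';python3 -m crank '[{"offset":[0.04,0,0],"spin":0},{"offset":[0.04,0,0],"spin":0},{"offset":[0,0,0],"spin":0},{"offset":[0,0,0],"spin":0}]'; python3 - <<'E'
from h import *
for k,(a,b,w,h) in(("scene",(150,100,160,130)),("top",(300,130,180,140))):
    c=bot.capture(k); cv2.imwrite(f"pics/{k}8.png",cv2.resize(c["pixels"][b:b+h,a:a+w],None,fx=4,fy=4,interpolation=cv2.INTER_CUBIC)); pickle.dump(c,open(k+"8.pkl","wb"))
s=bot.read_state();print(s["position"],s["tcp_rot"],s["joint_positions"])
E
```

```text
time_s: 9.85
position: [0.5138, -0.2435, 0.3826]
tcp_rot: [[-0.0, -0.113, 0.994], [0.0, 0.994, 0.113], [-1.0, 0.0, -0.0]]
force: [0.2, 0.2, 0.4]
opening: 0.998
time_s: 10.25
position: [0.5136, -0.2418, 0.3025]
tcp_rot: [[-0.002, -0.113, 0.994], [0.001, 0.994, 0.113], [-1.0, 0.001, -0.001]]
force: [0.3, -0.3, 0.7]
opening: 1.004
[ 0.5143317  -0.24206221  0.30462209] [[ 0.00286801 -0.11345586  0.9935389 ]
 [-0.00215253  0.99353998  0.11346219]
 [-0.99999357 -0.00246404  0.00260527]] [-3.64633972e+01  3.36216495e+01  9.55695273e+01 -1.97662395e-03
  5.06033697e+01 -4.29769184e+01]
```

View pics/scene8.png

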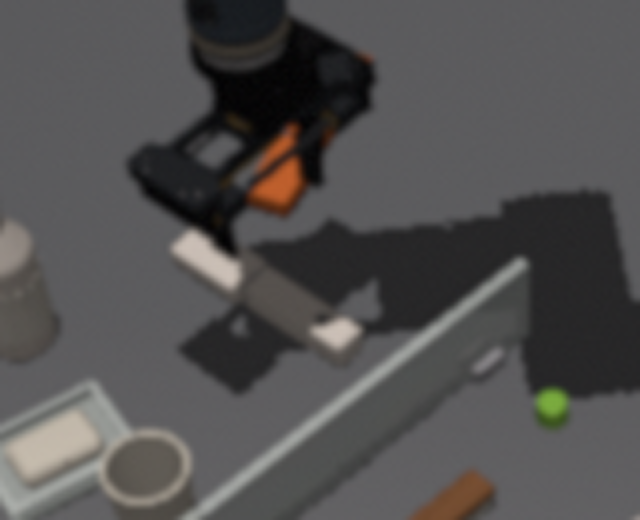

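View pics/top8.png

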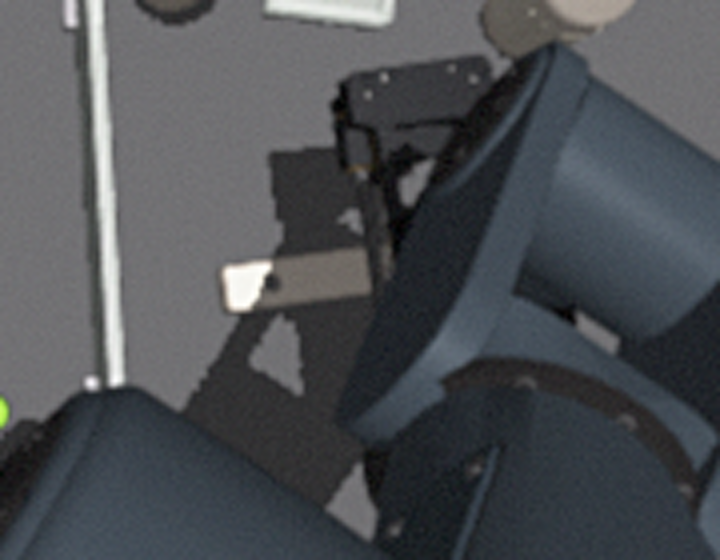

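```bash
python3 -m crank '[{"offset":[0.03,0,0],"spin":0},{"offset":[0.03,0,0],"spin":0},{"offset":[0.03,0,0],"spin":0},{"offset":[0.018,0,0],"spin":0},{"offset":[0.007,0,0],"spin":0},{"offset":[0,0,0],"spin":0}]'; python3 - <<'E'
from h import *
for k,(a,b,w,h) in(("scene",(150,100,160,130)),("top",(300,130,180,140))):
    c=bot.capture(k); cv2.imwrite(f"pics/{k}9.png",cv2.resize(c["pixels"][b:b+h,a:a+w],None,fx=4,fy=4,interpolation=cv2.INTER_CUBIC))
E
```

```text
time_s: 10.95
position: [0.5142, -0.242, 0.1886]
tcp_rot: [[0.001, -0.113, 0.994], [-0.001, 0.994, 0.113], [-1.0, -0.001, 0.001]]
force: [-0.5, 0.5, -0.9]
opening: 1.002
```

View pics/scene9.png

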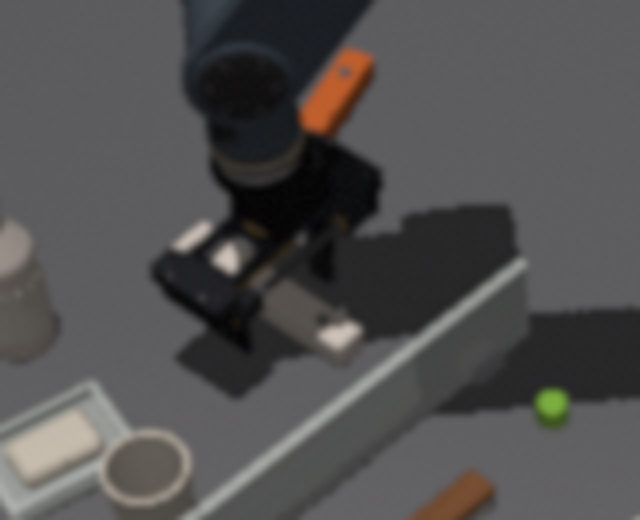

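Fingers straddle the handle (around (290,300) in the crop). Close.

```bash
python3 -m crank '[{"offset":[0,0,0],"spin":0},{"offset":[0,0,0],"spin":0},{"offset":[0,0,0],"spin":0},{"offset":[0,0,0],"spin":0},{"offset":[0,0,0],"spin":0},{"offset":[0,0,0],"spin":0},{"offset":[0,0,0],"spin":0},{"offset":[0,0,0],"spin":0},{"offset":[0,0,0],"spin":0},{"offset":[0,0,0],"spin":0},{"offset":[0,0,0],"spin":0},{"offset":[0,0,0],"spin":0}]' 0; python3 -m crank '[{"offset":[-0.005,0,0],"spin":0},{"offset":[-0.015,0,0],"spin":0},{"offset":[-0.02,0,0],"spin":0},{"offset":[0,0,0],"spin":0},{"offset":[0,0,0],"spin":0}]'; python3 - <<'E'
from h import *
for k,(a,b,w,h) in(("scene",(150,100,160,130)),("top",(300,130,180,140))):
    c=bot.capture(k); cv2.imwrite(f"pics/{k}10.png",cv2.resize(c["pixels"][b:b+h,a:a+w],None,fx=4,fy=4,interpolation=cv2.INTER_CUBIC))
s=bot.read_state();print(s["force"],s["moment"],s["opening"]*.087)
E
```

```text
time_s: 12.25
position: [0.5135, -0.2418, 0.1877]
tcp_rot: [[-0.0, -0.113, 0.994], [0.0, 0.994, 0.113], [-1.0, 0.0, -0.0]]
force: [-1.5, -0.1, 0.8]
opening: 0.344
time_s: 12.75
position: [0.5138, -0.242, 0.2287]
tcp_rot: [[0.002, -0.113, 0.994], [-0.001, 0.994, 0.113], [-1.0, -0.001, 0.002]]
force: [-0.7, -0.1, -0.8]
opening: 0.339
[ 0.29952733  0.06838234 -1.36118603] [-0.05854336  0.02021188 -0.03991572] 0.029978626085879194
```

View pics/scene10.png

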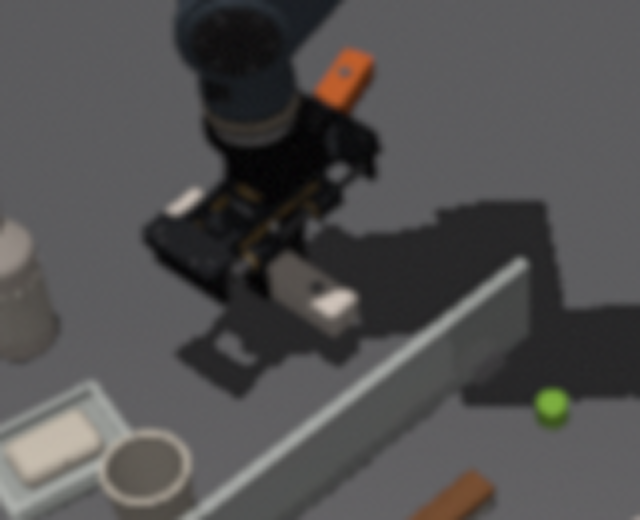

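```bash
python3 -m crank '[{"offset":[-0.02,0,0],"spin":0},{"offset":[-0.03,0,0],"spin":0},{"offset":[-0.035,0,0],"spin":0},{"offset":[-0.03,0,0],"spin":0},{"offset":[-0.016,0,0],"spin":0},{"offset":[0,0,0],"spin":0.05},{"offset":[0,0,0],"spin":0.08},{"offset":[0,0,0],"spin":0.08}]'; python3 - <<'E'
from h import *
for k in("scene","top"):
    c=bot.capture(k); cv2.imwrite(f"pics/{k}11.png",c["pixels"])
s=bot.read_state();print(s["force"],s["moment"],s["opening"]*.087)
E
```

```text
time_s: 13.65
position: [0.5132, -0.2416, 0.358]
tcp_rot: [[-0.001, 0.1, 0.995], [0.001, 0.995, -0.1], [-1.0, 0.001, -0.002]]
force: [0.3, -0.6, -1.5]
opening: 0.339
[ 0.52138063  0.22500199 -1.68610365] [-0.11997688  0.09148824 -0.00644644] 0.02968328836701031
```

View pics/scene11.png

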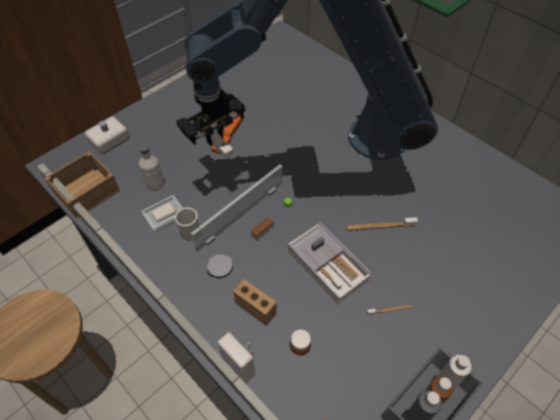

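```bash
python3 -m crank '[{"offset":[0,0.015,0],"spin":0},{"offset":[0,0.025,-0.001],"spin":0},{"offset":[0,0.035,-0.0018],"spin":0},{"offset":[0,0.035,-0.0018],"spin":0},{"offset":[0,0.035,-0.0018],"spin":0},{"offset":[0,0.035,-0.0018],"spin":0},{"offset":[0,0.035,-0.0018],"spin":0},{"offset":[0,0.035,-0.0018],"spin":0},{"offset":[0,0.035,-0.0018],"spin":0},{"offset":[0,0.035,-0.0018],"spin":0},{"offset":[0,0.035,-0.0018],"spin":0},{"offset":[0,0.035,-0.0018],"spin":0}]';python3 -m crank '[{"offset":[0,0.035,-0.0018],"spin":0},{"offset":[0,0.035,-0.0018],"spin":0},{"offset":[0,0.035,-0.0018],"spin":0},{"offset":[0,0.035,-0.0018],"spin":0},{"offset":[0,0.035,-0.0018],"spin":0},{"offset":[0,0.025,-0.001],"spin":0},{"offset":[0,0.013,0],"spin":0},{"offset":[0,0,0],"spin":0},{"offset":[0,0,0],"spin":0},{"offset":[0,0,0],"spin":0}]'; python3 - <<'E'
from h import *
for k in("scene","top"):
    c=bot.capture(k); cv2.imwrite(f"pics/{k}12.png",c["pixels"])
s=bot.read_state();print(s["position"],s["tcp_rot"],s["force"],s["opening"]*.087)
E
```

```text
time_s: 14.95
position: [0.5315, 0.1505, 0.3584]
tcp_rot: [[-0.001, 0.095, 0.995], [0.0, 0.995, -0.095], [-1.0, 0.0, -0.001]]
force: [0.3, 0.0, -1.5]
opening: 0.342
time_s: 15.95
position: [0.543, 0.3599, 0.3585]
tcp_rot: [[-0.001, 0.098, 0.995], [-0.001, 0.995, -0.098], [-1.0, -0.001, -0.001]]
force: [0.3, 0.3, -1.3]
opening: 0.343
[0.54330155 0.35983331 0.35877716] [[-4.90240187e-04  9.83667407e-02  9.95150111e-01]
 [-4.78134568e-04  9.95150094e-01 -9.83669745e-02]
 [-9.99999766e-01 -5.24039113e-04 -4.40830029e-04]] [ 0.21412598 -0.33111796 -2.09911664] 0.029672089238152965
```

View pics/scene12.png

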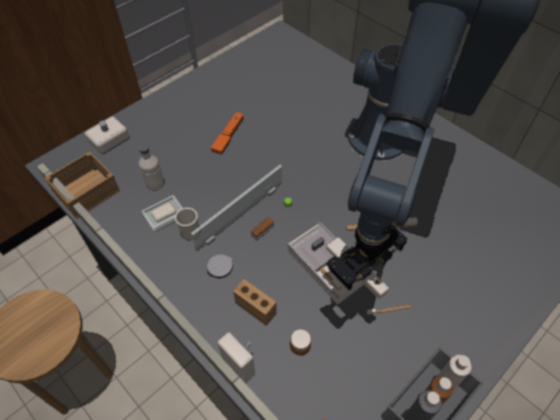

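View pics/top12.png

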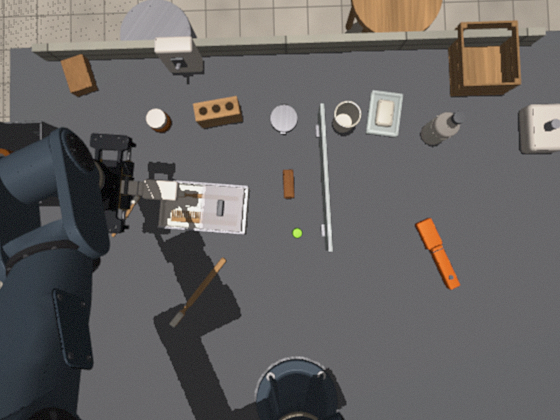

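```bash
python3 -m crank '[{"offset":[0.02,0.0015,0.0015],"spin":0},{"offset":[0.03,0,0],"spin":0},{"offset":[0.025,0,0],"spin":0},{"offset":[0.015,0,0],"spin":0},{"offset":[0,0,0],"spin":0},{"offset":[0,0,0],"spin":0}]'; python3 - <<'E'
from h import *
for k,(a,b,w,h) in(("scene",(290,220,120,110)),("top",(130,160,130,90))):
    c=bot.capture(k); pickle.dump(c,open(k+"13.pkl","wb")); cv2.imwrite(f"pics/{k}13.png",cv2.resize(c["pixels"][b:b+h,a:a+w],None,fx=5,fy=5,interpolation=cv2.INTER_CUBIC))
s=bot.read_state();print(s["position"],s["tcp_rot"],s["force"],s["opening"]*.087)
E
```

```text
time_s: 16.65
position: [0.5453, 0.3623, 0.2693]
tcp_rot: [[0.001, 0.097, 0.995], [0.0, 0.995, -0.097], [-1.0, 0.0, 0.001]]
force: [1.3, 0.6, -0.7]
opening: 0.341
[0.54548047 0.36261647 0.27035607] [[ 0.0029017   0.09703866  0.99527638]
 [ 0.0012565   0.99527943 -0.09704262]
 [-0.999995    0.00153216  0.00276607]] [-0.49576207  0.34499304 -0.98354916] 0.029614174708785253
```

View pics/scene13.png

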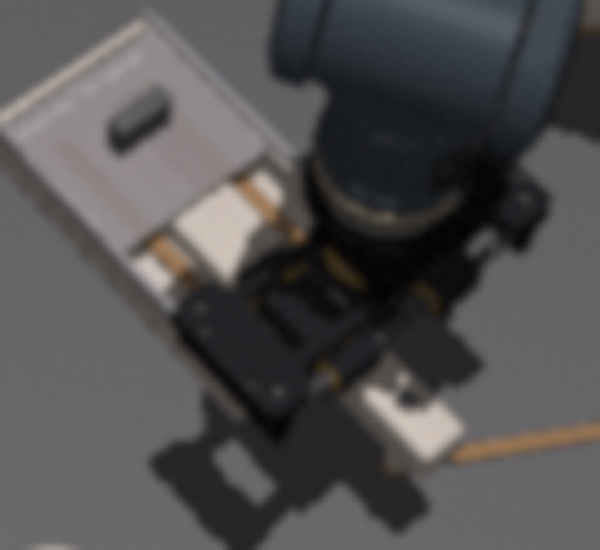

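View pics/top13.png

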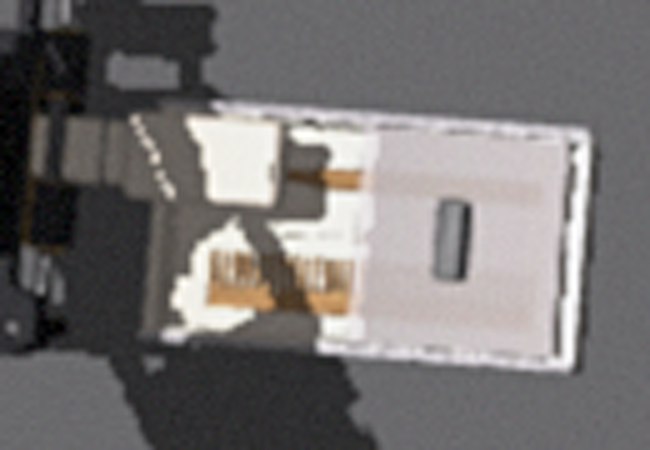

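```bash
python3 - <<'E'
from h import *
np.set_printoptions(precision=4,suppress=True)
c=pickle.load(open("top13.pkl","rb"));s=pickle.load(open("scene13.pkl","rb"))
Y=np.array([.097,.9953,0]);X=np.array([.9953,-.097,0])
T=np.array([.5454,.3625,0])
f=lambda c,o,u,v,z:at_z(c,o[0]+u/5-.4,o[1]+v/5-.4,z)
for z in(.105,):
    A=f(c,(130,160),282,122,z);B=f(c,(130,160),276,207,z);M=(A+B)/2
    print("head corners",A,B,"w",np.linalg.norm(A-B),"lamp from top",M+.037*Y, "grip vs tool (x,y)",X@(M+.112*Y-T),Y@(M+.112*Y-T))
A=f(s,(290,220),468,428,.111);B=f(s,(290,220),420,463,.111);M=(A+B)/2
print("scene handle end",A,B,np.linalg.norm(A-B),"lamp scene",M-.15*Y,"grip vs tool",X@(M-.075*Y-T),Y@(M-.075*Y-T))
# depth check of head top
m=np.zeros(c["depth"].shape,bool); m[160+145//5:160+185//5,130+215//5:130+260//5]=1; P=pts(c,m); print("head z",np.median(P,0)); 
G=np.c_[P[:,:2],np.ones(len(P))]; print("plane",np.linalg.lstsq(G,P[:,2],rcond=None)[0])
E
```

```text
head corners [0.554 0.25  0.105] [0.5135 0.2535 0.105 ] w 0.040634731515367256 lamp from top [0.5373 0.2886 0.105 ] grip vs tool (x,y) -0.0008517479684707203 0.0006730504517981881
scene handle end [0.5411 0.439  0.111 ] [0.573  0.4344 0.111 ] 0.0322445620558194 lamp scene [0.5425 0.2874 0.111 ] grip vs tool 0.0043846216963506195 -3.279902905338536e-05
head z [0.5344 0.2721 0.1046]
plane [ 0.0117 -0.0388  0.1088]
```

```bash
python3 -m crank '[{"offset":[0.01,0,-0.0005],"spin":0},{"offset":[0.01,-0.0005,0],"spin":0},{"offset":[0.007,0,0],"spin":0},{"offset":[0.003,0,0],"spin":0},{"offset":[0,0,0],"spin":0},{"offset":[0,0,0],"spin":0},{"offset":[0,0,0],"spin":0},{"offset":[0,0,0],"spin":0}]'; python3 - <<'E'
from h import *
np.set_printoptions(precision=4,suppress=True)
for k,(a,b,w,h) in(("scene",(290,220,120,110)),("top",(130,160,130,90))):
    c=bot.capture(k); pickle.dump(c,open(k+"14.pkl","wb")); cv2.imwrite(f"pics/{k}14.png",cv2.resize(c["pixels"][b:b+h,a:a+w],None,fx=5,fy=5,interpolation=cv2.INTER_CUBIC))
    if k=="top": cv2.imwrite("pics/topf.png",c["pixels"])
    print(k); P=pts(c,np.ones(c["depth"].shape,bool))
    G=np.array([.5443,.3622]);Y=np.array([.097,.9953]);X=np.array([.9953,-.097])
    l=(P[:,:2]-G); y=l@Y; x=l@X
    for lo,hi,zl,zh in((-.108,-.06,.06,.09),(.03,.07,.06,.1)):
        m=(y>lo)&(y<hi)&(abs(x)<.014)&(P[:,2]>zl)&(P[:,2]<zh)
        if m.sum()>8: print(lo,m.sum(),"z",np.median(P[m,2]),"slope x,y",np.linalg.lstsq(np.c_[x[m],y[m],np.ones(m.sum())],P[m,2],rcond=None)[0])
s=bot.read_state();print(s["position"],s["tcp_rot"],s["force"],s["opening"]*.087)
E
```

```text
time_s: 17.55
position: [0.5443, 0.3621, 0.2391]
tcp_rot: [[0.001, 0.097, 0.995], [0.0, 0.995, -0.097], [-1.0, 0.0, 0.001]]
force: [-0.0, -1.2, -1.5]
opening: 0.341
scene
-0.108 138 z 0.07235013835172677 slope x,y [0.0554 0.0173 0.074 ]
0.03 137 z 0.07755918283583707 slope x,y [ 0.0139 -0.0021  0.0778]
top
-0.108 220 z 0.07365689072335613 slope x,y [-0.0169  0.0158  0.0749]
[0.5443 0.3621 0.2391] [[ 0.0005  0.0968  0.9953]
 [ 0.0002  0.9953 -0.0968]
 [-1.      0.0003  0.0005]] [ 0.1802 -0.1746 -0.4177] 0.030016522652482718
```

View pics/scene14.png

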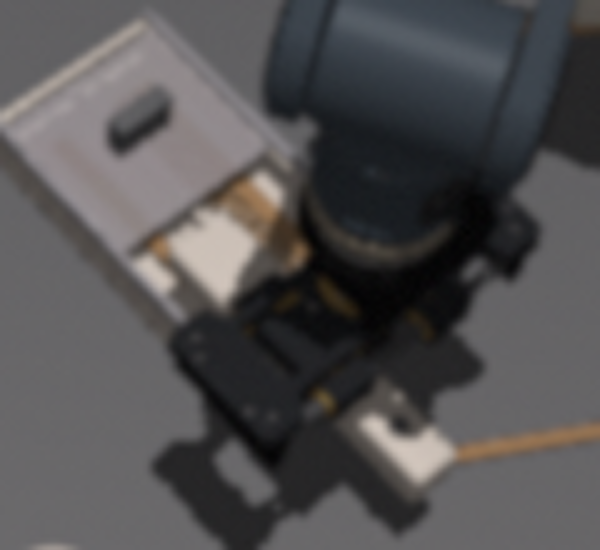

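View pics/top14.png

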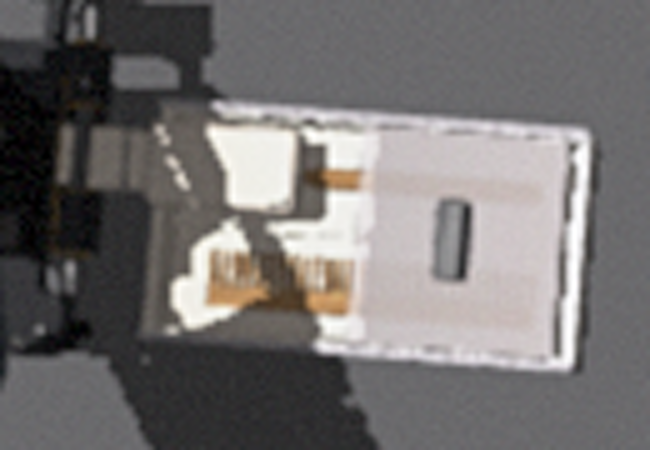

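View pics/topf.png

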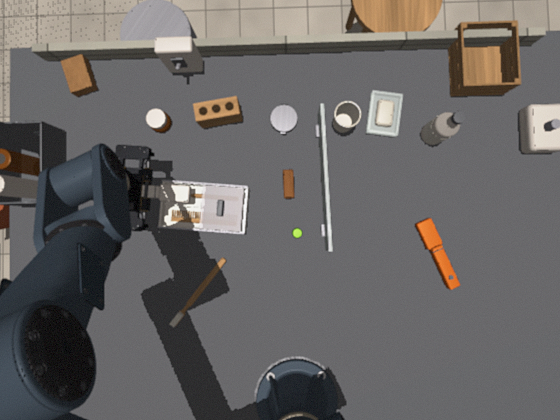

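```bash
python3 - <<'E'
from h import *
np.set_printoptions(precision=4,suppress=True)
c=pickle.load(open("top14.pkl","rb"));o=(130,160);Y=np.array([.097,.9953,0])
f=lambda u,v,z:at_z(c,o[0]+u/5-.4,o[1]+v/5-.4,z)
A=f(301,130,.074);B=f(294,215,.074);M=(A+B)/2
print(A,B,M+.037*Y,"bristles was .5366 .2879")
p=pickle.load(open("top7.pkl","rb"))
d=np.abs(p["pixels"].astype(int)-c["pixels"]).max(2)
print("knob/cap/nail/tumbler diffs",[int(np.median(d[a:b,e:g])) for a,b,e,g in((195,220,212,230),(226,242,290,306),(168,200,280,296),(100,132,334,362))])
bot.hand_in()
print(bot.read_state()["time_s"])
E
```

```text
[0.5529 0.2484 0.074 ] [0.5111 0.2526 0.074 ] [0.5356 0.2873 0.074 ] bristles was .5366 .2879
knob/cap/nail/tumbler diffs [4, 3, 3, 3]
the job is handed in; nothing more can be done
the job is handed in; nothing more can be done
```

The job is handed in: the cover is fully open, and the white wand is held still and level, lamp down, over the toothbrush in the tray. At the last reading 17.6 s of the 64 s had passed.

**What I did**
- I gripped the cover's knob and slid it about 85 mm, until it met its stop with 16.7 N at the wrist.
- I picked up the white wand rather than the orange one and carried it about 80 mm clear of the panel's top edge.
- I lowered it over the bristles of the middle-sized brush, in line with the brush and with its handle pointing out past the tray's +y end.

**Last checks**
- **Lamp position:** in the top camera the lamp is at (0.536, 0.287) and the bristles are at (0.537, 0.288), about 1 mm apart.
- **Height:** the wand's underside is at about 51.5 mm, roughly 19.5 mm above the bristles. The handle and head heights agree with level to about 1 mm.
- **Contact:** the grip opening read 30 mm, the handle's width, and the wrist force stayed under 2 N.
- **Other things:** the opened cover's knob, the cap, the nail brush and the tumbler look unchanged in the pictures. The brush's visible part looked undisturbed, but its bristles are hidden under the wand. The panel and the other bystanders I checked only by eye.

**Disagreement:** the scene camera reads x about 4–5 mm higher than the top camera. I trusted the top camera because it matched the robot's own position for the held wand to within 1 mm in x and y, and for the knob in y.

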